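Stroke down the locating tabs of a collar gauge

TASK

The round collar gauge must go under the heat press, so its six standing locating tabs have to be folded flat: run the fingertips low along the curved row in one light stroke, starting with the tab at the round pin's end, so that the tabs go down one after another, and do not lift the fingers away from the row before the last one is down. Grip or lift nothing, leave the gauge where it lies, and do not disturb the tape roll and the jar on it or the things around it.

Things in the scene. Friction and masses are not known exactly. Their poses are not given: they have to be found in the camera images.
- gauge: the collar gauge: a loose round plate of grey anodised aluminium, 300 mm across, 8 mm thick, 1.5 kg, flat on the table; origin at the centre of its underside, z up. Six steel tabs are hinged on its top on a half circle of radius 100 mm about its centre: in its x-y frame at -90, -54, -18, 18, 54 and 90 degrees (tab 1 to 6, counter-clockwise from above, 62 mm apart)
- pin (a point): centre of the top of the round index pin, 20 mm thick and 20 mm tall, fixed on the plate on the same circle of radius 100 mm at -135 degrees in the gauge's frame, 77 mm before tab 1: it marks the end where the row starts
- tape: bystander: roll of paper tape lying flat near the centre of the gauge, 54 mm across, 19 mm tall, loose; origin at the centre of its underside
- jar: bystander: small amber glass jar with a lid standing on the gauge at the side without tabs, 34 mm across, 42 mm tall, loose; origin at the centre of its underside
- spray: bystander: white bottle on the table to the left, 62 mm across, 190 mm tall; origin at the centre of its underside
- mug: bystander: white mug on the table to the right, 80 mm across, 90 mm tall; origin at the centre of its underside
- weight: bystander: dark steel weight with a knob, 60 mm across, 58 mm tall, beyond the gauge to the left; origin at the centre of its underside
- cup: bystander: clear plastic cup, 66 mm across, 70 mm tall, beyond the gauge to the right; origin at the centre of its underside
- tab1 (a joint): hinge of the first tab counted from the pin's end (rad): 0 leaning back against its stop, 0.2 upright, 1.77 folded flat on the plate. Each tab is a steel plate 34 mm wide across the curve, 30 mm tall, 3 mm thick, hinged 2.5 mm above the top of the gauge. It folds only forward along the curve, counter-clockwise, away from the pin
- tab2 (a joint): hinge of the second tab counted from the pin's end (rad): 0 leaning back against its stop, 0.2 upright, 1.77 folded flat on the plate. All tabs work alike: pushed past upright by a light touch (under 1 N) a tab drops flat by its own weight and stays down, its upper side about 4 mm above the gauge's top; nothing locks it
- tab3 (a joint): hinge of the third tab counted from the pin's end (rad): 0 leaning back against its stop, 0.2 upright, 1.77 folded flat on the plate, built like tab 1
- tab4 (a joint): hinge of the fourth tab counted from the pin's end (rad): 0 leaning back against its stop, 0.2 upright, 1.77 folded flat on the plate, built like tab 1
- tab5 (a joint): hinge of the fifth tab counted from the pin's end (rad): 0 leaning back against its stop, 0.2 upright, 1.77 folded flat on the plate, built like tab 1
- tab6 (a joint): hinge of the sixth tab counted from the pin's end (rad): 0 leaning back against its stop, 0.2 upright, 1.77 folded flat on the plate, built like tab 1

How it is judged:
On the way, in this order (a step that is already met when the one before it is completed fails the run):
1. the first tab from the pin's end is folded down (value of joint tab1 above 1.4 rad).
2. the second tab from the pin's end is folded down (value of joint tab2 above 1.4 rad).
3. the third tab from the pin's end is folded down (value of joint tab3 above 1.4 rad).
4. the fourth tab from the pin's end is folded down (value of joint tab4 above 1.4 rad).
5. the fifth tab from the pin's end is folded down (value of joint tab5 above 1.4 rad).
6. the sixth tab from the pin's end is folded down (value of joint tab6 above 1.4 rad).
At the end, for the whole second after the job is handed in: all six tabs lie flat (each hinge past 1.6 rad), the gauge is at rest within 15 mm of where it lay, and all bystanders stand upright within 20 mm of where they stood (value of joint each of tab1, tab2, tab3, tab4, tab5, tab6 above 1.6 rad and distance of gauge from where it was at the start of the episode below 0.015 m and linear speed of gauge below 0.01 m/s and distance of each of tape, jar, spray, mug, weight, cup from where it was at the start of the episode below 0.02 m and angle between each of tape, jar, spray, mug, weight, cup's own z axis and vertical below 0.15 rad); the robot touches nothing.
It fails at once if the fingers were lifted away (TCP more than 90 mm above the underside of the gauge) between the first and the last tab (value of joint tab1 above 1 rad and not (value of joint tab6 above 1 rad) and z of the grasp point in the frame of gauge above 0.09 m).
It fails at once if the gauge was pressed or pushed with more than 20 N (contact force between the fingers and gauge above 20 N).
It fails at once if the gauge was shifted or lifted by more than 15 mm (distance of gauge from where it was at the start of the episode above 0.015 m).
It fails at once if a bystander was shifted, lifted or knocked by more than 20 mm (distance of any of tape, jar, spray, mug, weight, cup from where it was at the start of the episode above 0.02 m).
It also fails if it takes over 48 s, if anything falls off the work surface, if the arm or the gripper's body presses on something with over 40 N, if the wrist force passes 120 N, or if a joint passes its speed limit or range.

ROBOT

A 7-joint arm with a two-finger parallel gripper is mounted at the origin on the work surface. World frame = base frame: x ahead of the robot, y to its left, z up, the work surface at z = 0. Lengths are in m, angles in rad, forces in N, time in s.
With the tool pointing down it reaches from about 0.425 to 0.925 m from the base axis. Payload 6.8 kg.
Tool frame: the origin (TCP) lies between the finger pads, 19 mm behind the fingertips; this is the grasp point; z points along the fingers, y is the line along which they close (so a half turn about z gives the same grasp; the last joint's range is limited). The gripper opens to 85 mm and grips with 20 to 120 N. Pads are 22 mm wide; open, the fingers measure 114 mm over their backs; the gripper's body (76 mm by 85 mm) begins 54 mm behind the grasp point. The pads swing forward as they close: fully open they stand 13 mm farther back than shut.
Start: joints at [1.09, 0.477, 0.022, 1.555, -0.011, 1.109, -0.083], TCP at [0.246, -0.629, 0.25] pointing down, gripper open.
Joint ranges: [-2.96, 2.96], [-0.34, 2.1], [-1.41, 1.46], [0.24, 2.44], [-1.37, 4.51], [0.17, 1.92], [-2.96, 2.96]. Speed limits (rad/s): [2.39, 2.39, 3.14, 3.14, 3.14, 3.14, 3.14].

INTERFACE

Orientations are given as a rotation vector (axis times angle).
In Python, from bench import r gives the robot as it stands.
- The arm moves only by the shell command python3 -m jog 'ROWS' [FORCE]. ROWS is JSON, a list of rows, each an object of numbers: "fingers": the finger opening in m, from 0 to 0.0854; "x", "y", "z": the shift along the tool's x, y, z in m; "rx", "ry", "rz": the turn, a rotation vector about the tool's x, y, z in degrees. In form: [{"fingers": .., "x": .., "y": .., "z": .., "rx": .., "ry": .., "rz": ..}, ...]. A call has 1 to 8 rows; each row shifts and turns the commanded pose from where the row before left it, along the tool's axes as they then stand; what a row does not reach is not made up. A row lasts 1/8 s, in which the tool goes at most 62.5 mm and 10.7 degrees, less where a joint would pass 70% of its speed; a pose out of reach is approached as far as the arm can. A call is refused whole if a number of a shift passes 0.0625 or a number of a turn 10.7, either way. A call with a gripper value outside its range is refused whole. The fingers move at their own pace and stop on an object; FORCE is the grip in N (left out, the last holds). Time passes only in rows, so rows that do not move let the fingers close. It gives the time, the measured TCP pose, the force, the opening and the grip force at its end, in the units of the state.
- r.get_obs(): the state, without advancing time (a new reading comes with each control period).
- r.grab_frame(name): name is "scene" or "top" or "wrist"; returns (picture, depth): 480x640x3 uint8, red, green, blue; 480x640 float32, m along the optical axis (not along the pixel's ray), 0 where there is no reading.
- r.get_calibration(name): a dict with "mtx" (3x3 intrinsics, pixels), "extrinsics" (4x4, takes a point from camera to world coordinates). Camera axes: x right, y down, z forward; pixel columns grow to the right and rows downward; lengths in m; the calibration is good to about 2 mm. A picture is of the moment at which its call begins: read the wrist's pose just before it. get_calibration takes no time and is no camera call; for the wrist camera it gives the pose at the moment of the call.
- r.hand_in(): hands the job in; it is judged then, once.
Trained networks look in the newest picture that a camera, given by its name, has taken for a name from the list of things; names that differ only in an ending like _2 or _b are one class to them, and where a whole thing is asked for, a point or a joint stands for the part that bears it (a point fixed in the world has none). Each returns a list of dicts, best first, with "score" (0 to 1); they miss things now and then, are a little off and sometimes report something else, mostly with a low value. They report only what shows in the picture. A call takes as long as a camera call.
- r.search_frame(target, camera): "xyz" ([x, y, z] in m, in world coordinates, good to about 4 mm: the middle of the surface that is visible of it).
- r.landmark_of(target, camera): "xyz" ([x, y, z] in m, in world coordinates, good to about 4 mm: a listed point, or the origin of a listed thing).
The state is a dict: "clock": time; "joints": joint angles; "qvel": joint speeds; "tau": joint torques, N m; "tcp_pos": TCP position; "orientation": TCP orientation; "contact_force": force on the tool from outside, world axes, zero at the start; "moment": the same for the moment, N m; "grip_width": finger opening in m; "gripper_force": force on a finger pad.
Only numpy, scipy, OpenCV 4.12 (cv2) and the standard library are available. Lean on these libraries where they do the work, as an engineer would, in place of code of your own. Each camera call takes 0.05 s, during which the arm holds its last target. There are 200 camera calls.

## Working session

There is one attempt and no reset: what is moved stays moved. The work goes in short steps, Python scripts to look and compute and a shell command to move; the robot and the scene stay as the last step left them, time stands still between calls to the robot, and variables do not carry over. Pictures are saved under pics/ and viewed, at most 10 in all, crops included, and the job is handed in when it is done.

```bash
ls; mkdir -p pics; python3 - <<'E'
from bench import r
import cv2, numpy as np
o=r.get_obs(); print({k:np.round(v,3).tolist() for k,v in o.items()})
for c in ("top","scene"):
    im,d=r.grab_frame(c); cv2.imwrite(f"pics/{c}0.png",im[:,:,::-1])
    for t in ["gauge","pin","tape","jar","spray","mug","weight","cup","tab1","tab2","tab3","tab4","tab5","tab6"]:
        print(c,t,[(round(q["score"],2),np.round(q["xyz"],3).tolist()) for q in r.landmark_of(t,c)[:3]])
E
```

```text
pics
{'clock': 0.0, 'joints': [1.09, 0.478, 0.022, 1.556, -0.011, 1.109, -0.083], 'qvel': [0.001, 0.001, -0.001, 0.001, 0.0, -0.001, 0.0], 'tau': [0.0, -59.645, 1.608, -28.119, 0.012, 0.009, -0.0], 'tcp_pos': [0.246, -0.628, 0.249], 'orientation': [-3.085, -0.582, 0.001], 'contact_force': [-0.355, -0.571, -0.539], 'moment': [0.013, -0.003, 0.035], 'gripper_force': 0.0, 'grip_width': 0.086}
top gauge [(0.93, [0.551, 0.087, 0.002]), (0.72, [0.714, -0.312, 0.002])]
top pin [(0.9, [0.565, 0.181, 0.026])]
top tape [(0.61, [0.559, 0.089, 0.009])]
top jar [(0.59, [0.627, 0.144, 0.009])]
top spray [(0.62, [0.428, 0.435, -0.002])]
top mug [(0.94, [0.528, -0.451, 0.003])]
top weight [(0.58, [0.728, 0.322, -0.005])]
top cup [(0.71, [0.711, -0.31, 0.006])]Traceback (most recent call last):
  File "<stdin>", line 7, in <module>
ValueError: it knows: cup, gauge, jar, mug, pin, spray, tape, weight
```

View pics/top0.png

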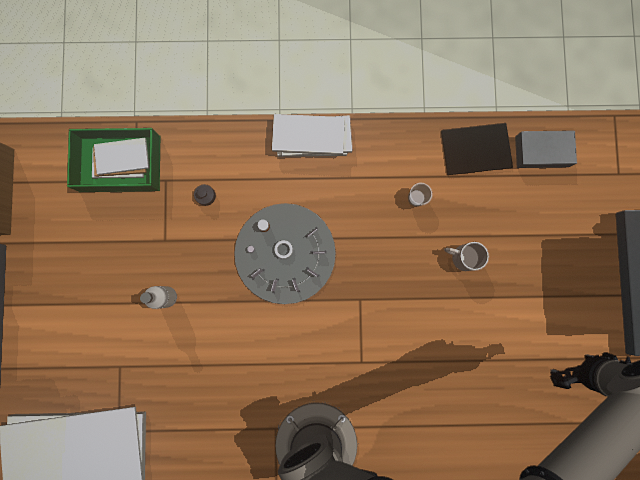

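The top view shows the gauge at about (285,253) and the pin at its left, about (250,249). The tabs run along the lower-left, bottom and right, from about (257,274) to (313,233). The jar is at (263,225) and the tape roll at (283,249). The gauge yaw is about -143°. Next I square up the tool, close the fingers and go over.

```bash
python3 -m jog '[{"fingers":0,"rz":10.7},{"rz":10.7},{"x":0.05},{"x":0.05},{"x":0.05},{"x":0.05},{"x":0.05},{"x":0.03}]'; python3 -m jog '[{"y":-0.06},{"y":-0.06},{"y":-0.06},{"y":-0.06},{"y":-0.06},{"y":-0.06},{"y":-0.06},{"y":-0.06}]'
```

```text
validation failed for argument at $[0]...
validation failed for argument at $[0]...
```

```bash
cat > look.py <<'E'
from bench import r
import cv2, numpy as np, sys
n=sys.argv[1]
o=r.get_obs(); print({k:np.round(o[k],4).tolist() for k in("clock","tcp_pos","orientation","contact_force","grip_width")})
for c in ("top","scene","wrist"):
    L={t:[] for t in("gauge","pin","tape","jar")}
    for i in range(3):
        im,d=r.grab_frame(c)
        for t in L:
            q=r.landmark_of(t,c)
            if q: L[t].append(q[0]["xyz"])
    cv2.imwrite(f"pics/{c}{n}.png",im[:,:,::-1]); np.savez(f"{c}{n}.npz",d=d,im=im,**r.get_calibration(c))
    for t in L:
        if L[t]: print(c,t,np.round(np.median(L[t],0),4),np.round(np.ptp(L[t],0),3))
E
python3 look.py 1
```

```text
{'clock': 0.45, 'tcp_pos': [0.2459, -0.6286, 0.2499], 'orientation': [-3.0871, -0.5822, 0.0], 'contact_force': [0.9643, 0.6767, -0.0263], 'grip_width': 0.0855}
top gauge [ 5.506e-01  8.620e-02 -3.000e-04] [0.001 0.001 0.003]
top pin [0.5656 0.1822 0.0255] [0.003 0.001 0.003]
top tape [0.5621 0.0876 0.0097] [0.001 0.006 0.002]
top jar [0.6294 0.1462 0.009 ] [0.002 0.001 0.001]
scene gauge [ 0.5541  0.085  -0.0019] [0.004 0.003 0.002]
scene pin [0.5639 0.1875 0.0266] [0.002 0.004 0.003]
scene tape [0.5626 0.0867 0.0059] [0.069 0.059 0.006]
scene jar [0.6303 0.1455 0.0065] [0.005 0.001 0.005]
```

View pics/wrist1.png

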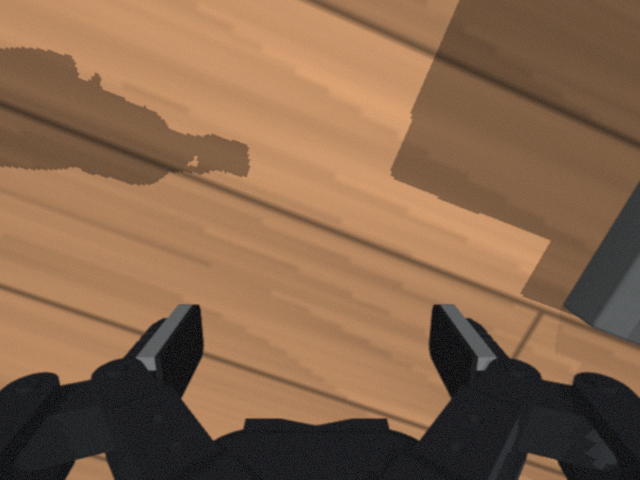

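The moves were refused because every row needs all its fields. The wrist picture shows only the bare table, with the open fingers at (180,340) and (455,340).

```bash
python3 -m jog '[{"fingers":0,"x":0,"y":0,"z":0,"rx":0,"ry":0,"rz":10.7},{"fingers":0,"x":0,"y":0,"z":0,"rx":0,"ry":0,"rz":10.7},{"fingers":0,"x":0.05,"y":0,"z":0,"rx":0,"ry":0,"rz":0},{"fingers":0,"x":0.05,"y":0,"z":0,"rx":0,"ry":0,"rz":0},{"fingers":0,"x":0.05,"y":0,"z":0,"rx":0,"ry":0,"rz":0},{"fingers":0,"x":0.05,"y":0,"z":0,"rx":0,"ry":0,"rz":0}]'
```

```text
clock: 3.45
tcp_pos: [0.4474, -0.6287, 0.2501]
orientation: [3.141, -0.001, 0.0]
contact_force: [-0.4, -0.6, 0.3]
grip_width: -0.0
gripper_force: 0.0
```

```bash
python3 -m jog '[{"fingers":0,"x":0,"y":-0.06,"z":0,"rx":0,"ry":0,"rz":0},{"fingers":0,"x":0,"y":-0.06,"z":0,"rx":0,"ry":0,"rz":0},{"fingers":0,"x":0,"y":-0.06,"z":0,"rx":0,"ry":0,"rz":0},{"fingers":0,"x":0,"y":-0.06,"z":0,"rx":0,"ry":0,"rz":0},{"fingers":0,"x":0,"y":-0.06,"z":0,"rx":0,"ry":0,"rz":0},{"fingers":0,"x":0,"y":-0.06,"z":0,"rx":0,"ry":0,"rz":0},{"fingers":0,"x":0,"y":-0.06,"z":0,"rx":0,"ry":0,"rz":0},{"fingers":0,"x":0,"y":-0.06,"z":0,"rx":0,"ry":0,"rz":0}]'; python3 -m jog '[{"fingers":0,"x":0,"y":-0.06,"z":0,"rx":0,"ry":0,"rz":0},{"fingers":0,"x":0,"y":-0.06,"z":0,"rx":0,"ry":0,"rz":0},{"fingers":0,"x":0,"y":-0.06,"z":0,"rx":0,"ry":0,"rz":0},{"fingers":0,"x":0,"y":-0.06,"z":0,"rx":0,"ry":0,"rz":0},{"fingers":0,"x":0,"y":0,"z":0,"rx":0,"ry":0,"rz":0}]'; python3 look.py 2
```

```text
clock: 4.45
tcp_pos: [0.4461, -0.1469, 0.2504]
orientation: [3.141, -0.001, 0.002]
contact_force: [2.1, 0.6, 0.4]
grip_width: -0.0001
gripper_force: 0.0
clock: 5.08
tcp_pos: [0.4462, 0.0963, 0.2506]
orientation: [-3.14, -0.012, -0.002]
contact_force: [1.8, -0.4, -0.8]
grip_width: -0.0
gripper_force: 0.0
{'clock': 5.075, 'tcp_pos': [0.4462, 0.0963, 0.2506], 'orientation': [-3.1396, -0.0124, -0.0021], 'contact_force': [1.761, -0.3625, -0.8191], 'grip_width': -0.0}
top gauge [0.5509 0.0856 0.    ] [0.002 0.003 0.001]
top pin [0.5637 0.1851 0.0242] [0.003 0.003 0.005]
top tape [0.5589 0.0867 0.0085] [0.001 0.005 0.003]
top jar [0.6306 0.1455 0.0113] [0.003 0.    0.005]
scene gauge [ 0.5523  0.0831 -0.0037] [0.001 0.005 0.005]
scene pin [0.5633 0.1854 0.028 ] [0.003 0.001 0.001]
scene tape [0.5619 0.0871 0.0082] [0.166 0.237 0.011]
scene jar [0.6318 0.1459 0.0059] [0.002 0.001 0.005]
wrist gauge [0.5494 0.0866 0.0026] [0.004 0.003 0.   ]
wrist pin [0.5667 0.1851 0.0298] [0.003 0.003 0.   ]
```

View pics/wrist2.png

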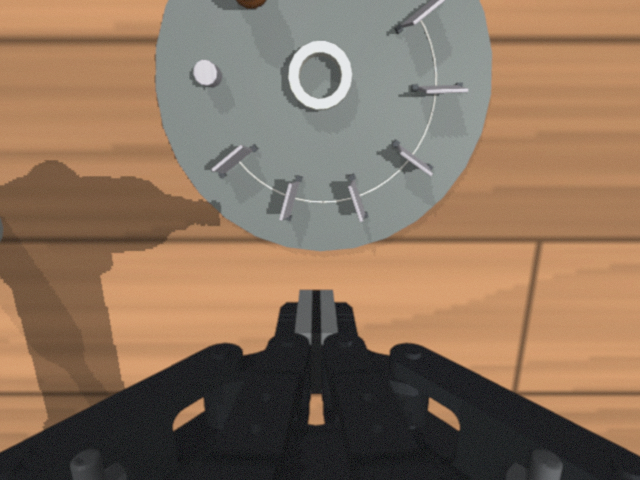

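The wrist view shows the pin at (205,73), the tape roll at (320,75) and the jar at the top edge, (252,0). The tab tops sit near (228,158), (288,203), (357,203), (417,162), (443,90) and (420,14). I'll fit the gauge pose to these and work out the stroke.

```bash
python3 - <<'E'
import numpy as np, cv2
from scipy.optimize import least_squares
z=np.load("wrist2.npz"); K=z["mtx"]; T=np.linalg.inv(z["extrinsics"])
px=np.array([[228,158],[287,203],[357,203],[417,162],[443,90],[420,14],[205,71]])
a=np.radians([-90,-54,-18,18,54,90,-135])
def pts(p):
    w=a+p[2]; b=np.array([.006]*6+[0])
    return np.c_[p[0]+.1*np.cos(w)+b*np.sin(w), p[1]+.1*np.sin(w)-b*np.cos(w), [.039]*6+[.028]]
def proj(P):
    c=P@T[:3,:3].T+T[:3,3]; q=c@K.T; return q[:,:2]/q[:,2:]
s=least_squares(lambda p:(proj(pts(p))-px).ravel(),[.551,.0855,np.radians(-142.7)])
p=s.x; print(p[:2],np.degrees(p[2]),np.round(s.fun.reshape(-1,2),1).tolist(), z["extrinsics"][:3,3])
for p,n in((p,"fit"),((.551,.0855,np.radians(-142.7)),"det")):
    g=np.radians([-108,-90,-72,-54,-36,-18,0,18,36,54,72,90,108,120])+p[2]
    P=np.c_[p[0]+.1*np.cos(g),p[1]+.1*np.sin(g)]
    print(n,np.round(P,4).tolist()); print(np.round(np.diff(P,axis=0)*[1,-1],4).tolist())
# depth height of plate
d=z["d"];u,v=320,130;c=np.linalg.inv(K)@[u,v,1]*d[v,u];print((z["extrinsics"]@np.r_[c,1])[:3])
E
```

```text
[0.55075015 0.08602097] -141.44621016969413 [[-2.2, 2.1], [-2.3, 0.1], [-2.2, 1.1], [-2.0, 1.1], [1.7, -0.1], [8.3, -6.0], [-2.5, 3.9]] [0.51699565 0.09115816 0.37355532]
fit [[0.5156, 0.1797], [0.4884, 0.1642], [0.4673, 0.1411], [0.4544, 0.1127], [0.4508, 0.0816], [0.4571, 0.0509], [0.4725, 0.0237], [0.4956, 0.0026], [0.5241, -0.0104], [0.5552, -0.0139], [0.5859, -0.0076], [0.6131, 0.0078], [0.6342, 0.0309], [0.6438, 0.0495]]
[[-0.0272, 0.0154], [-0.0211, 0.0231], [-0.0129, 0.0285], [-0.0035, 0.0311], [0.0063, 0.0307], [0.0154, 0.0272], [0.0231, 0.0211], [0.0285, 0.0129], [0.0311, 0.0035], [0.0307, -0.0063], [0.0272, -0.0154], [0.0211, -0.0231], [0.0096, -0.0186]]
det [[0.5179, 0.1799], [0.4904, 0.165], [0.4688, 0.1424], [0.4552, 0.1142], [0.451, 0.0832], [0.4566, 0.0524], [0.4715, 0.0249], [0.4941, 0.0033], [0.5223, -0.0103], [0.5533, -0.0145], [0.5841, -0.0089], [0.6116, 0.006], [0.6332, 0.0286], [0.6433, 0.0469]]
[[-0.0275, 0.0148], [-0.0216, 0.0226], [-0.0136, 0.0282], [-0.0042, 0.031], [0.0056, 0.0308], [0.0148, 0.0275], [0.0226, 0.0216], [0.0282, 0.0136], [0.031, 0.0042], [0.0308, -0.0056], [0.0275, -0.0148], [0.0216, -0.0226], [0.01, -0.0183]]
[0.51795147 0.0871161  0.00671605]
```

```bash
python3 -m jog '[{"fingers":0,"x":0.036,"y":-0.042,"z":0,"rx":0,"ry":0,"rz":0},{"fingers":0,"x":0.037,"y":-0.043,"z":0,"rx":0,"ry":0,"rz":0},{"fingers":0,"x":0,"y":0,"z":0.05,"rx":0,"ry":0,"rz":0},{"fingers":0,"x":0,"y":0,"z":0.05,"rx":0,"ry":0,"rz":0},{"fingers":0,"x":0,"y":0,"z":0.03,"rx":0,"ry":0,"rz":0},{"fingers":0,"x":0,"y":0,"z":0,"rx":0,"ry":0,"rz":0}]'; python3 look.py 3
```

```text
clock: 8.07
tcp_pos: [0.5178, 0.1755, 0.1179]
orientation: [3.14, -0.001, -0.008]
contact_force: [-0.6, 0.1, 1.5]
grip_width: -0.0
gripper_force: 0.0
{'clock': 8.075, 'tcp_pos': [0.5178, 0.1755, 0.1179], 'orientation': [3.1398, -0.0007, -0.0075], 'contact_force': [-0.6286, 0.1475, 1.4952], 'grip_width': -0.0}
top gauge [ 0.552   0.0852 -0.0032] [0.003 0.002 0.   ]
top pin [0.5656 0.1833 0.0246] [0.003 0.001 0.001]
top tape [0.5617 0.0881 0.0085] [0.002 0.002 0.002]
top jar [0.6305 0.1447 0.0093] [0.003 0.007 0.002]
scene gauge [ 0.5523  0.0825 -0.0025] [0.004 0.002 0.001]
scene pin [0.5639 0.1855 0.0294] [0.003 0.    0.001]
scene tape [0.5637 0.0886 0.0089] [0.002 0.005 0.003]
scene jar [0.631  0.1443 0.0082] [0.001 0.002 0.004]
wrist gauge [0.549  0.0862 0.0031] [0.    0.    0.002]
wrist pin [0.5687 0.1862 0.0271] [0.003 0.002 0.002]
wrist jar [0.6337 0.1416 0.0019] [0.004 0.002 0.003]
```

View pics/wrist3.png

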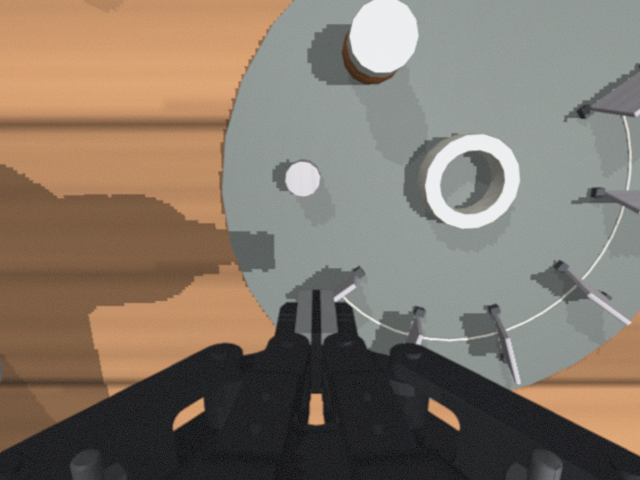

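View pics/scene3.png

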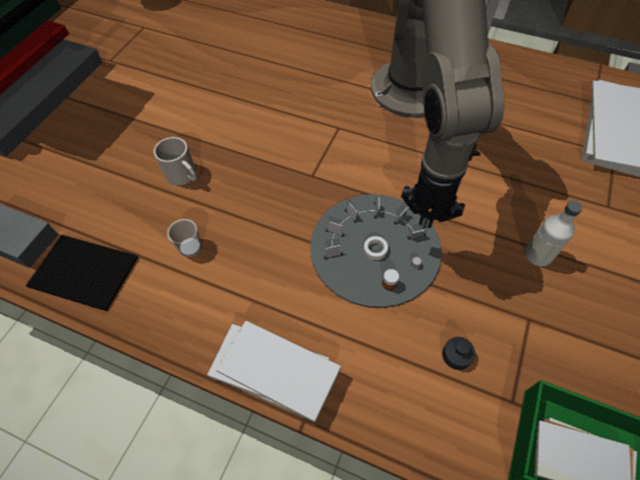

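The wrist view shows the fingertips at (318,295), beside tab 1 at (350,285), with the pin clear at (302,178). The scene view shows all six tabs standing and nothing disturbed. I'll shift slightly toward the pin and then descend.

```bash
python3 -m jog '[{"fingers":0,"x":0.007,"y":-0.007,"z":0,"rx":0,"ry":0,"rz":0},{"fingers":0,"x":0,"y":0,"z":0.03,"rx":0,"ry":0,"rz":0},{"fingers":0,"x":0,"y":0,"z":0.025,"rx":0,"ry":0,"rz":0},{"fingers":0,"x":0,"y":0,"z":0.02,"rx":0,"ry":0,"rz":0},{"fingers":0,"x":0,"y":0,"z":0,"rx":0,"ry":0,"rz":0},{"fingers":0,"x":0,"y":0,"z":0,"rx":0,"ry":0,"rz":0}]'
```

```text
clock: 11.08
tcp_pos: [0.5271, 0.1837, 0.0456]
orientation: [-3.141, 0.001, -0.001]
contact_force: [0.4, -0.0, 0.5]
grip_width: 0.0003
gripper_force: 0.0
```

```bash
python3 -m jog '[{"fingers":0,"x":0,"y":0,"z":0.003,"rx":0,"ry":0,"rz":0},{"fingers":0,"x":-0.0149,"y":0.0049,"z":0,"rx":0,"ry":0,"rz":0},{"fingers":0,"x":-0.014,"y":0.0072,"z":0,"rx":0,"ry":0,"rz":0},{"fingers":0,"x":-0.0127,"y":0.0093,"z":0,"rx":0,"ry":0,"rz":0},{"fingers":0,"x":0,"y":0,"z":0,"rx":0,"ry":0,"rz":0}]'; python3 look.py 4
```

```text
clock: 11.7
tcp_pos: [0.4834, 0.1603, 0.042]
orientation: [3.14, -0.002, -0.002]
contact_force: [0.0, 0.3, 0.2]
grip_width: -0.0001
gripper_force: 0.0
{'clock': 11.7, 'tcp_pos': [0.4834, 0.1603, 0.042], 'orientation': [3.1404, -0.0021, -0.0017], 'contact_force': [0.0113, 0.2812, 0.2034], 'grip_width': -0.0001}
top gauge [ 5.51e-01  8.56e-02 -5.00e-04] [0.003 0.002 0.005]
top pin [0.5638 0.1832 0.0248] [0.003 0.005 0.005]
top tape [0.5617 0.0871 0.0084] [0.    0.002 0.003]
top jar [0.627  0.1464 0.0075] [0.2   0.291 0.009]
scene gauge [ 0.5542  0.085  -0.0015] [0.001 0.004 0.001]
scene pin [0.5653 0.1847 0.0278] [0.003 0.001 0.005]
scene tape [0.5633 0.0841 0.0075] [0.002 0.002 0.001]
scene jar [0.6314 0.1448 0.0073] [0.001 0.001 0.002]
wrist gauge [0.5483 0.0859 0.0043] [0.001 0.002 0.001]
wrist pin [0.568  0.184  0.0287] [0.003 0.003 0.001]
```

View pics/wrist4.png

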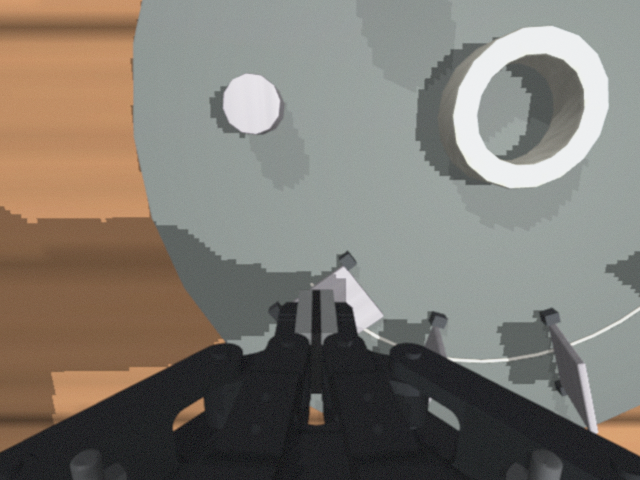

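Tab 1 is flat under the fingers, at (345,300), and tab 2 is next at (437,335). Nothing was disturbed, so I continue.

```bash
python3 -m jog '[{"fingers":0,"x":-0.0108,"y":0.0114,"z":0,"rx":0,"ry":0,"rz":0},{"fingers":0,"x":-0.0088,"y":0.013,"z":0,"rx":0,"ry":0,"rz":0},{"fingers":0,"x":-0.0067,"y":0.0142,"z":0,"rx":0,"ry":0,"rz":0},{"fingers":0,"x":-0.0044,"y":0.0151,"z":0,"rx":0,"ry":0,"rz":0},{"fingers":0,"x":-0.002,"y":0.0156,"z":0,"rx":0,"ry":0,"rz":0},{"fingers":0,"x":0.0005,"y":0.0157,"z":0,"rx":0,"ry":0,"rz":0},{"fingers":0,"x":0,"y":0,"z":0,"rx":0,"ry":0,"rz":0}]'
```

```text
clock: 14.82
tcp_pos: [0.4528, 0.0751, 0.042]
orientation: [3.141, -0.005, -0.0]
contact_force: [0.1, -0.2, 0.7]
grip_width: 0.0001
gripper_force: 0.0
```

```bash
python3 -m jog '[{"fingers":0,"x":0.0029,"y":0.0154,"z":0,"rx":0,"ry":0,"rz":0},{"fingers":0,"x":0.0053,"y":0.0148,"z":0,"rx":0,"ry":0,"rz":0},{"fingers":0,"x":0.0075,"y":0.0138,"z":0,"rx":0,"ry":0,"rz":0},{"fingers":0,"x":0.0096,"y":0.0124,"z":0,"rx":0,"ry":0,"rz":0},{"fingers":0,"x":0.0114,"y":0.0108,"z":0,"rx":0,"ry":0,"rz":0},{"fingers":0,"x":0.013,"y":0.0088,"z":0,"rx":0,"ry":0,"rz":0},{"fingers":0,"x":0,"y":0,"z":0,"rx":0,"ry":0,"rz":0}]'; python3 look.py 5
```

```text
clock: 15.7
tcp_pos: [0.5037, 0.0001, 0.042]
orientation: [-3.141, 0.004, -0.002]
contact_force: [-0.7, 0.3, 0.8]
grip_width: 0.0002
gripper_force: 0.0
{'clock': 15.7, 'tcp_pos': [0.5037, 0.0001, 0.042], 'orientation': [-3.1415, 0.0036, -0.0019], 'contact_force': [-0.7074, 0.3187, 0.7664], 'grip_width': 0.0002}
top gauge [0.5526 0.0866 0.0007] [0.001 0.002 0.003]
top pin [0.564  0.1828 0.0251] [0.002 0.005 0.   ]
top tape [0.5606 0.087  0.0095] [0.004 0.003 0.006]
top jar [0.6293 0.1448 0.0102] [0.002 0.002 0.004]
scene gauge [ 0.5531  0.0832 -0.0013] [0.004 0.004 0.001]
scene pin [0.5652 0.186  0.0281] [0.148 0.496 0.032]
scene tape [0.5655 0.0859 0.0096] [0.071 0.061 0.001]
scene jar [0.631  0.1459 0.007 ] [0.    0.001 0.003]
wrist gauge [0.5489 0.0867 0.0037] [0.005 0.003 0.002]
```

View pics/wrist5.png

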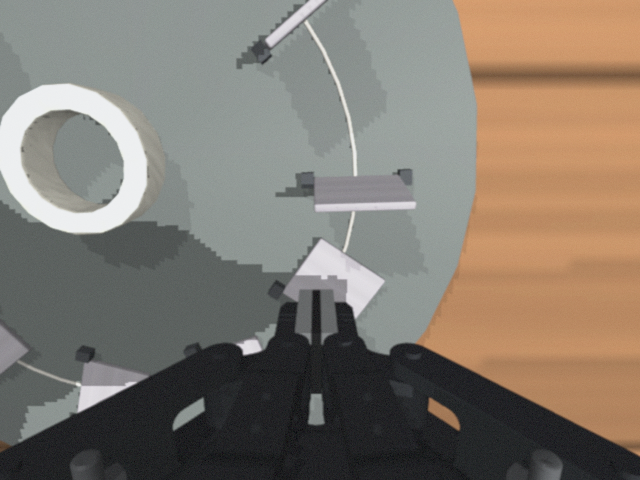

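Tabs 2, 3 and 4 are flat: tab 4 is under the fingers at (335,280), and tab 3 shows at the lower left. Tab 5 stands at (362,195) and tab 6 at (290,30). I finish the stroke now.

```bash
python3 -m jog '[{"fingers":0,"x":0.0143,"y":0.008,"z":0,"rx":0,"ry":0,"rz":0},{"fingers":0,"x":0.0151,"y":0.0052,"z":0,"rx":0,"ry":0,"rz":0},{"fingers":0,"x":0.0156,"y":0.0018,"z":0,"rx":0,"ry":0,"rz":0},{"fingers":0,"x":0.0157,"y":-0.0007,"z":0,"rx":0,"ry":0,"rz":0},{"fingers":0,"x":0.0154,"y":-0.0032,"z":0,"rx":0,"ry":0,"rz":0},{"fingers":0,"x":0.0147,"y":-0.0055,"z":0,"rx":0,"ry":0,"rz":0},{"fingers":0,"x":0.0137,"y":-0.0078,"z":0,"rx":0,"ry":0,"rz":0},{"fingers":0,"x":0.0123,"y":-0.0098,"z":0,"rx":0,"ry":0,"rz":0}]'; python3 -m jog '[{"fingers":0,"x":0.011,"y":-0.011,"z":0,"rx":0,"ry":0,"rz":0},{"fingers":0,"x":0,"y":0,"z":0,"rx":0,"ry":0,"rz":0},{"fingers":0,"x":0,"y":0,"z":0,"rx":0,"ry":0,"rz":0}]'; python3 look.py 6
```

```text
clock: 18.95
tcp_pos: [0.6199, 0.0135, 0.042]
orientation: [-3.141, 0.001, 0.0]
contact_force: [0.1, -0.7, 0.6]
grip_width: 0.0001
gripper_force: 0.0
clock: 19.32
tcp_pos: [0.6295, 0.0234, 0.0418]
orientation: [3.141, -0.001, -0.001]
contact_force: [0.1, 0.1, -0.2]
grip_width: -0.0
gripper_force: 0.0
{'clock': 19.325, 'tcp_pos': [0.6295, 0.0234, 0.0418], 'orientation': [3.141, -0.001, -0.0013], 'contact_force': [0.1368, 0.1328, -0.1544], 'grip_width': -0.0}
top gauge [0.5488 0.0874 0.0006] [0.005 0.005 0.002]
top pin [0.5655 0.1822 0.026 ] [0.002 0.003 0.006]
top tape [0.5608 0.0915 0.0095] [0.004 0.002 0.002]
top jar [0.6279 0.1435 0.009 ] [0.004 0.002 0.004]
scene gauge [ 5.528e-01  8.430e-02 -5.000e-04] [0.002 0.001 0.001]
scene pin [0.5638 0.184  0.0259] [0.004 0.002 0.003]
scene tape [0.5613 0.085  0.0093] [0.001 0.003 0.003]
scene jar [0.6307 0.1461 0.0054] [0.002 0.002 0.   ]
wrist gauge [0.5636 0.0892 0.0078] [0. 0. 0.]
wrist tape [0.5646 0.0892 0.0087] [0.002 0.    0.001]
wrist jar [0.6337 0.1427 0.0018] [0.003 0.    0.005]
```

```bash
python3 -c "
import cv2,numpy as np
t=cv2.imread('pics/top6.png')[195:315,215:365];w=cv2.imread('pics/wrist6.png')
cv2.imwrite('pics/c6.png',np.hstack([cv2.resize(t,(400,320),interpolation=2),cv2.resize(w,(400,320))]))"
```

```text
(no output)
```

View pics/c6.png

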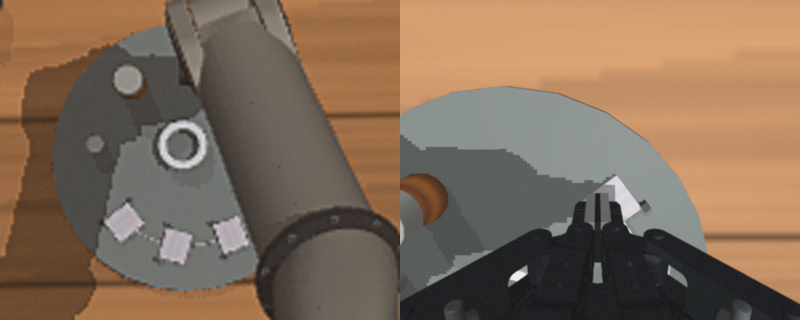

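Tabs 1–3 lie flat in the top crop at (123,222), (175,243) and (230,237). In the wrist crop tab 6 is flat beside the fingertips at (620,195). I lift straight up and check all six.

```bash
python3 -m jog '[{"fingers":0,"x":0,"y":0,"z":-0.02,"rx":0,"ry":0,"rz":0},{"fingers":0,"x":0,"y":0,"z":-0.04,"rx":0,"ry":0,"rz":0},{"fingers":0,"x":0,"y":0,"z":-0.05,"rx":0,"ry":0,"rz":0},{"fingers":0,"x":0,"y":0,"z":-0.05,"rx":0,"ry":0,"rz":0},{"fingers":0,"x":-0.055,"y":0,"z":-0.05,"rx":0,"ry":0,"rz":0},{"fingers":0,"x":-0.06,"y":0,"z":0,"rx":0,"ry":0,"rz":0},{"fingers":0,"x":-0.06,"y":0,"z":0,"rx":0,"ry":0,"rz":0},{"fingers":0,"x":0,"y":0,"z":0,"rx":0,"ry":0,"rz":0}]'; python3 -c "
from bench import r
import cv2
cv2.imwrite('pics/w7.png',r.grab_frame('wrist')[0][:,:,::-1])"
```

```text
clock: 22.58
tcp_pos: [0.459, 0.0233, 0.2446]
orientation: [3.139, 0.0, -0.003]
contact_force: [0.8, 0.3, 0.8]
grip_width: 0.0002
gripper_force: 0.0
```

View pics/w7.png

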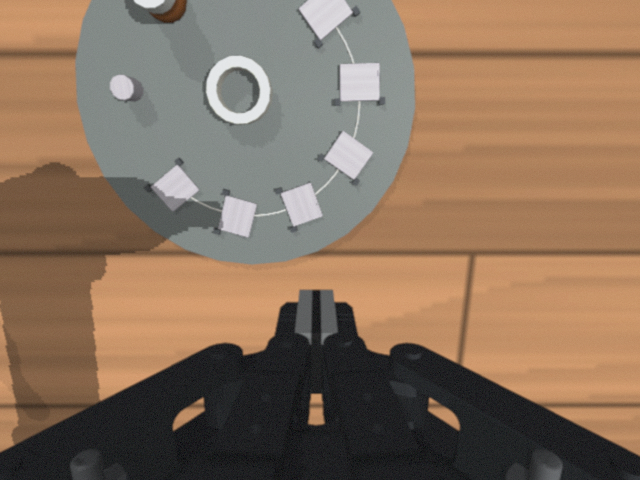

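All six tabs lie flat, from (175,187) around to (327,17). The tape roll at (238,90) and the jar at (165,5) are undisturbed, and the arm is clear.

```bash
python3 -c "
from bench import r
print(r.hand_in())"
```

```text
the job is handed in; nothing more can be done
None
```

I folded all six tabs flat in one low stroke starting from the pin's end, with the gauge, tape roll and jar undisturbed in the last checks, and handed the job in at about 23 s; no verdict came back.

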